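# Find and release the latched clamp key

### The arm

A 7-joint arm with a two-finger parallel gripper is mounted at the origin on the work surface. World frame = base frame: x ahead of the robot, y to its left, z up, the work surface at z = 0. Lengths are in mm, angles in degrees, forces in N, time in s.
With the tool pointing down it reaches from about 350 to 900 mm from the base axis. Payload 8.1 kg.
Tool frame: the origin (TCP) lies midway between the tips of the shut fingers; the grasp point (between the pads) lies 19 mm behind it; z points along the fingers, y is the line along which they close (so a half turn about z gives the same grasp; the last joint's range is limited). The gripper opens to 85 mm and grips with 20 to 120 N. Pads are 22 mm wide; open, the fingers measure 114 mm over their backs; the gripper's body (76 mm by 85 mm) begins 54 mm behind the grasp point. The pads swing forward as they close: fully open they stand 13 mm farther back than shut.
Start: joints at [-71.654, 24.895, 1.432, 90.138, -0.665, 64.973, -4.303], TCP at [256.475, 569.967, 231.323] pointing down, gripper open.
Joint ranges: [-149.89, 149.89], [-25.12, 119.58], [-72.63, 75.52], [4.76, 147.25], [-75.54, 255.54], [6.69, 114.76], [-157.13, 157.13]. Speed limits (degrees/s): [127.2, 127.2, 172.46, 172.46, 180, 180, 180].

### API

Orientations are given as a 3x3 rotation matrix whose columns are the frame's x, y, z axes.
In Python, from bench import readout, cams, ticket gives the robot as it stands.
- The arm moves only by the tool jog_arm, never from a script. Its argument "targets" is a list of rows, each an object of numbers: "tx", "ty", "tz": the shift along the tool's x, y, z in m; "twist": the turn about the tool's z in rad. In form: [{"tx": .., "ty": .., "tz": .., "twist": ..}, ...]. A call has 1 to 12 rows; each row shifts and turns the commanded pose from where the row before left it, along the tool's axes as they then stand; what a row does not reach is not made up. A row lasts 1/8 s, in which the tool goes at most 62.5 mm and 10.7 degrees, less where a joint would pass 70% of its speed; a pose out of reach is approached as far as the arm can. A call is refused whole if a number of a shift passes 0.0625 or a number of a turn 0.188, either way. A call with a gripper value outside its range is refused whole. "grip" is the finger opening in m, from 0 to 0.0854, set as the call begins (left out, the last holds). The fingers move at their own pace and stop on an object; "grip_force" is the grip in N (left out, the last holds). Time passes only in rows, so rows that do not move let the fingers close. It gives the time, the measured TCP pose, the force, the opening and the grip force at its end, in the units of the state.
- readout.observe(): the state, without advancing time (a new reading comes with each control period).
- cams.capture(name): name is "side" or "top" or "wrist"; returns a dict with "pixels" (420x560x3 uint8, red, green, blue), "depth" (420x560 float32, mm along the optical axis (not along the pixel's ray), 0 where there is no reading), "fov_y" (degrees; the focal length in pixels is half the picture's height over the tangent of half this angle, whatever the lens; pixels are square), "cx", "cy" (the principal point, pixels), "R" (3x3) and "t" (3): a world point X has camera coordinates R X + t. Camera axes: x right, y down, z forward; pixel columns grow to the right and rows downward; lengths in mm; the calibration is good to about 2 mm. A picture is of the moment at which its call begins.
- ticket.close_job(): hands the job in; it is judged then, once.
The state is a dict: "time_s": time; "joint_pos": joint angles; "qvel": joint speeds; "joint_efforts": joint torques, N m; "position": TCP position; "tool_rot": TCP orientation; "force": force on the tool from outside, world axes, zero at the start; "torque": the same for the moment, N m; "finger_gap": finger opening in mm; "gripper_force": force on a finger pad.
Only numpy, scipy, OpenCV 4.12 (cv2) and the standard library are available. Lean on these libraries where they do the work, as an engineer would, in place of code of your own. Each camera call takes 0.05 s, during which the arm holds its last target. There are 200 camera calls.

### The job

Before the shop air goes back on, no clamp key on the grey box may be left latched, and one of the four blue keys still is. Feel for it with light taps of the fingertips, never pushing a raised key down through its latching point, then press the latched key fully down and let it up, so that all four keys stand raised. Leave the tube, the tin and the wire brush where they lie.

Things in the scene. Friction and masses are not known exactly. Their poses are not given: they have to be found in the camera images.
- station: Grey push-button box on the bench, fixed, 104 x 274 x 66 mm high, origin at the centre of its underside; x towards its cable gland, y along the row of keys, z up. On its centre line, 56 mm apart, stand four round blue keys, 30 mm across, 16 mm proud of 43 mm wide aluminium bezels (top 74 mm above the bench). They are latching keys with 6 mm of straight travel; raised, the top is 90 mm up.
- key_1 (a point): Centre of the top face that the first key from the box's +y end has when raised (+84 mm along the box's y, 90 mm above the bench). The point belongs to the box: it does not move with the key or show whether it is latched. A raised key starts to give at about 3 N and resists with about 4.8 N at 4 mm down; its latching point is 4.2 mm down: do not push it that far.
- key_2 (a point): Centre of the top face that the second key from the box's +y end has when raised (+28 mm along the box's y, 90 mm above the bench). The point belongs to the box: it does not move with the key or show whether it is latched. The latched key's top is 3.5 mm lower, about 86.5 mm above the bench, and it does not give below about 3.3 N.
- key_3 (a point): Centre of the top face that the third key from the box's +y end has when raised (-28 mm along the box's y, 90 mm above the bench). The point belongs to the box: it does not move with the key or show whether it is latched. The latched key, pushed to its stop 6 mm below the raised height (it needs about 5 N) and let go, comes all the way up again.
- key_4 (a point): Centre of the top face that the last key from the box's +y end has when raised (-84 mm along the box's y, 90 mm above the bench). The point belongs to the box: it does not move with the key or show whether it is latched. All four keys look alike.
- tube: Loose aluminium box-section offcut, 110 x 45 x 45 mm, beside the box; origin at the centre of its underside, x along its length. Leave alone.
- tin: Loose red tin with a steel lid, 73 mm across, 58 mm high, beside the box; origin at the centre of its underside. Leave alone.
- brush: Loose wire brush with a wooden back, 230 x 28 x 31 mm, lying between the box and the robot; origin at the centre of its underside, x along its length. Leave alone.

How it is judged:
By the outcome, as a careful person would: the job done as asked, in the order asked, and still so for the second after the job is handed in, with the robot touching nothing.
It also fails if it takes over 45 s, if anything falls off the work surface, if the arm or the gripper's body presses on something with over 40 N, if the wrist force passes 120 N, or if a joint passes its speed limit or range.

## Working session

There is one attempt and no reset: what is moved stays moved. The work goes in short steps, Python scripts to look and compute and a tool call to move; the robot and the scene stay as the last step left them, time stands still between calls to the robot, and variables do not carry over. Pictures are saved under pics/ and viewed, at most 10 in all, crops included, and the job is handed in when it is done.

Besides the shell and the picture viewer there is one more tool, called after "Request:" in YAML: its name, and indented under it one key for each argument. jog_arm: Moves the arm, as the interface text tells. Its arguments: {"type":"object","properties":{"targets":{"type":"array"},"grip":{"type":"number"},"grip_force":{"type":"number"}},"required":["targets"]}

```bash
mkdir -p pics; cat > h.py <<'E'
import numpy as np, cv2
from bench import readout, cams, ticket
def cap(n):
    c=cams.capture(n); c['f']=210/np.tan(np.radians(c['fov_y']/2)); return c
def pts(c,u,v,z=None):
    u=np.asarray(u,float);v=np.asarray(v,float)
    d=np.stack([(u-c['cx'])/c['f'],(v-c['cy'])/c['f'],np.ones_like(u)],-1)
    R=np.array(c['R']);t=np.array(c['t']);o=-R.T@t;w=d@R
    if z is not None: return o+w*((z-o[2])/w[...,2])[...,None]
    dep=c['depth'][v.astype(int),u.astype(int)]
    return o+w*dep[...,None]
def blue(c):
    h=cv2.cvtColor(c['pixels'],cv2.COLOR_RGB2HSV)
    m=cv2.inRange(h,(95,110,50),(130,255,255))
    n,l,s,ce=cv2.connectedComponentsWithStats(m)
    return [(s[i,4],ce[i].round(1),s[i,:4]) for i in range(1,n) if s[i,4]>40]
E
python3 - <<'E'
from h import *
for n in ['top','side']:
    c=cap(n); cv2.imwrite(f'pics/{n}1.png',c['pixels'][:,:,::-1])
    print(n,c['f'],-np.array(c['R']).T@c['t'])
    for a,ce,b in blue(c): print(a,ce,b,pts(c,*ce,z=90).round(1),pts(c,*ce).round(1))
s=readout.observe(); print(s['position'],s['tool_rot'],s['force'],s['time_s'])
E
```

```text
top 444.6260690426535 [ 393.3216103    60.47549845 1033.44889385]
134 [292.2 193.9] [286 188  13  13] [586.4   1.8  90. ] [587.3   1.5  85.6]
137 [316.6 202.1] [310 196  14  13] [567.4 -50.5  90. ] [567.7 -50.7  88. ]
139 [340.9 210.8] [335 205  13  13] [ 547.4 -102.2   90. ] [ 547.8 -102.6   87.5]
148 [365.6 219.5] [359 213  14  14] [ 527.4 -154.5   90. ] [ 527.  -153.8   93.2]
side 489.07228030426666 [ 336.25470129 -667.31037684  590.94137491]
181 [307.2 211.8] [300 205  16  14] [585.8 -10.5  90. ] [587.9  -4.8  85.6]
229 [306.1 230.4] [298 223  17  16] [566.2 -60.5  90. ] [565.8 -61.7  91. ]
264 [305.  251.8] [296 244  19  17] [ 546.3 -112.2   90. ] [ 546.1 -112.9   90.7]
306 [303.7 275.7] [294 267  20  19] [ 526.4 -163.5   90. ] [ 526.4 -163.5   90. ]
[256.29337371 569.53694849 230.60458043] [[-9.11945246e-01  4.10311661e-01 -4.58204609e-04]
 [ 4.10311895e-01  9.11944266e-01 -1.34352803e-03]
 [-1.33408152e-04 -1.41323080e-03 -9.99998992e-01]] [ 0.78853324  0.4476917  -0.17792132] 0.1
```

View pics/top1.png

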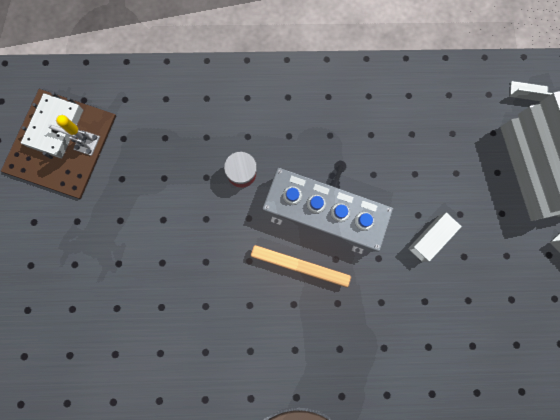

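View pics/side1.png

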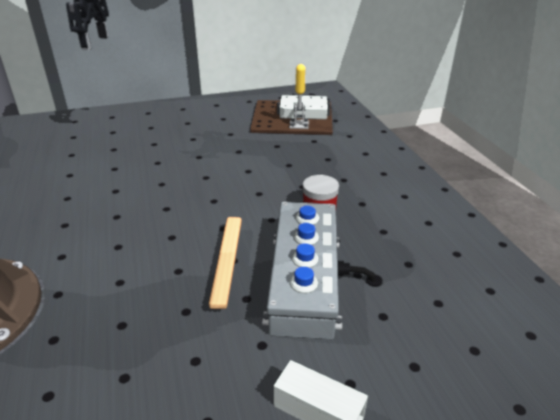

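The top view shows the keys at (292,194), (317,202), (341,211) and (366,220), with the gland on the +x side. The brush is on the robot side, the tin is at (241,168) and the tube at (436,238). The side view agrees, and the way in is clear. I'm moving to above the row with the fingers shut.

Request:
jog_arm:
  targets:
    - {"tx": -0.025, "ty": -0.018}
    - {"tx": -0.045, "ty": -0.032}
    - {"tx": -0.045, "ty": -0.032}
    - {"tx": -0.045, "ty": -0.032}
    - {"tx": -0.045, "ty": -0.032}
    - {"tx": -0.045, "ty": -0.032}
    - {"tx": -0.045, "ty": -0.032}
    - {"tx": -0.045, "ty": -0.032}
    - {"tx": -0.045, "ty": -0.032}
    - {"tx": -0.045, "ty": -0.032}
    - {"tx": -0.025, "ty": -0.018}
    - {}
  grip: 0
  grip_force: 40

```text
validation failed for argument at $.ta...
```

```bash
python3 - <<'E'
from h import *
s=readout.observe(); print(s['position'],np.round(s['tool_rot'],4),s['force'],s['time_s'],s['finger_gap'],s['joint_pos'])
c=cap('wrist'); cv2.imwrite('pics/w1.png',c['pixels'][:,:,::-1])
for a,ce,b in blue(c): print(a,ce,b,pts(c,*ce,z=90).round(1),pts(c,*ce).round(1))
E
```

```text
[256.29337371 569.53694849 230.60458043] [[-9.119e-01  4.103e-01 -5.000e-04]
 [ 4.103e-01  9.119e-01 -1.300e-03]
 [-1.000e-04 -1.400e-03 -1.000e+00]] [ 0.78853324  0.4476917  -0.17792132] 0.1 85.27840057894312 [-71.65586528  24.93239961   1.43123488  90.18397507  -0.6645273
  64.97326444  -4.3004117 ]
```

View pics/w1.png

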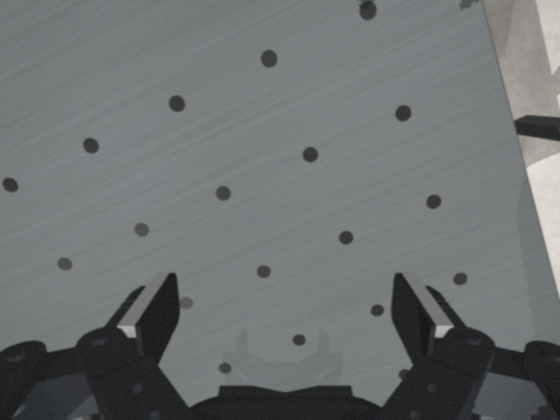

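The call was refused because every row needs all four numbers, so the arm hasn't moved. The wrist picture shows only bare bench and the open fingers. I'll resend the move.

Request:
jog_arm:
  targets:
    - {"tx": -0.025, "ty": -0.018, "tz": 0, "twist": 0}
    - {"tx": -0.045, "ty": -0.032, "tz": 0, "twist": 0}
    - {"tx": -0.045, "ty": -0.032, "tz": 0, "twist": 0}
    - {"tx": -0.045, "ty": -0.032, "tz": 0, "twist": 0}
    - {"tx": -0.045, "ty": -0.032, "tz": 0, "twist": 0}
    - {"tx": -0.045, "ty": -0.032, "tz": 0, "twist": 0}
    - {"tx": -0.045, "ty": -0.032, "tz": 0, "twist": 0}
    - {"tx": -0.045, "ty": -0.032, "tz": 0, "twist": 0}
    - {"tx": -0.045, "ty": -0.032, "tz": 0, "twist": 0}
    - {"tx": -0.045, "ty": -0.032, "tz": 0, "twist": 0}
    - {"tx": -0.025, "ty": -0.018, "tz": 0, "twist": 0}
    - {"tx": 0, "ty": 0, "tz": 0, "twist": 0}
  grip: 0
  grip_force: 40

```text
time_s: 1.65
position: [539.3, 84.7, 231.1]
tool_rot: [[-0.91, 0.415, 0.0], [0.415, 0.91, -0.001], [-0.001, -0.001, -1.0]]
force: [-0.5, 0.2, 0.8]
finger_gap: 0.2
gripper_force: 0.0
```

```bash
python3 - <<'E'
from h import *
s=readout.observe(); print(s['position'],np.round(s['tool_rot'],4),s['force'],s['time_s'],s['finger_gap'],s['joint_pos'])
c=cap('wrist'); cv2.imwrite('pics/w2.png',c['pixels'][:,:,::-1])
for a,ce,b in blue(c): print(a,ce,b,pts(c,*ce,z=90).round(1),pts(c,*ce).round(1))
E
```

```text
[539.26357161  84.67602709 231.10107802] [[-9.099e-01  4.149e-01  1.000e-04]
 [ 4.149e-01  9.099e-01 -1.200e-03]
 [-6.000e-04 -1.100e-03 -1.000e+00]] [-0.47146924  0.22821013  0.83838477] 1.65 0.15412123899647082 [-25.64042054  17.5423607   14.37307279 102.17689132  -4.8317855
  60.89571605  55.93082411]
857 [222.7 277.7] [207 261  32  34] [585.9   4.2  90. ] [587.9   2.3  85.2]
967 [159.9 282.2] [142 265  36  36] [567.2 -47.4  90. ] [567.4 -47.7  89.4]
1016 [ 98.  285.4] [ 79 268  39  36] [547.6 -97.9  90. ] [547.8 -98.4  89.3]
1077 [ 36.5 288.8] [ 16 271  42  36] [ 528.2 -148.6   90. ] [ 528.6 -150.5   88. ]
```

View pics/w2.png

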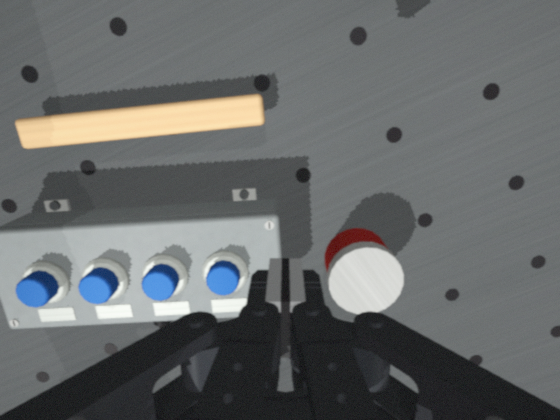

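The wrist view shows the keys at (223,278), (160,282), (98,285) and (36,289), with the tin to the right at (366,275), clear of the tool. Positions agree with the top view to within 3 mm: key_1 ≈ (586.5, 2.3), with steps of (-19.7, -52.3). I'm going above key_1.

Request:
jog_arm:
  targets:
    - {"tx": -0.02, "ty": -0.014, "tz": 0.01, "twist": 0}
    - {"tx": -0.03, "ty": -0.022, "tz": 0.03, "twist": 0}
    - {"tx": -0.027, "ty": -0.019, "tz": 0.04, "twist": 0}
    - {"tx": 0, "ty": 0, "tz": 0.04, "twist": 0}
    - {"tx": 0, "ty": 0, "tz": 0.012, "twist": 0}
    - {"tx": 0, "ty": 0, "tz": 0, "twist": 0}
    - {"tx": 0, "ty": 0, "tz": 0, "twist": 0}

```text
time_s: 2.58
position: [587.0, 7.0, 100.9]
tool_rot: [[-0.912, 0.409, 0.002], [0.409, 0.912, 0.001], [-0.002, 0.002, -1.0]]
force: [-0.2, 0.3, 0.1]
finger_gap: 0.1
gripper_force: 0.0
```

```bash
python3 - <<'E'
from h import *
s=readout.observe(); print(s['position'],s['force'],s['time_s'])
c=cap('side'); cv2.imwrite('pics/s2.png',cv2.resize(c['pixels'][120:330,200:480,::-1],None,fx=2.5,fy=2.5))
E
```

```text
[587.02811482   6.98937228 100.94604844] [-0.23489994  0.33101607  0.11399525] 2.575
```

View pics/s2.png

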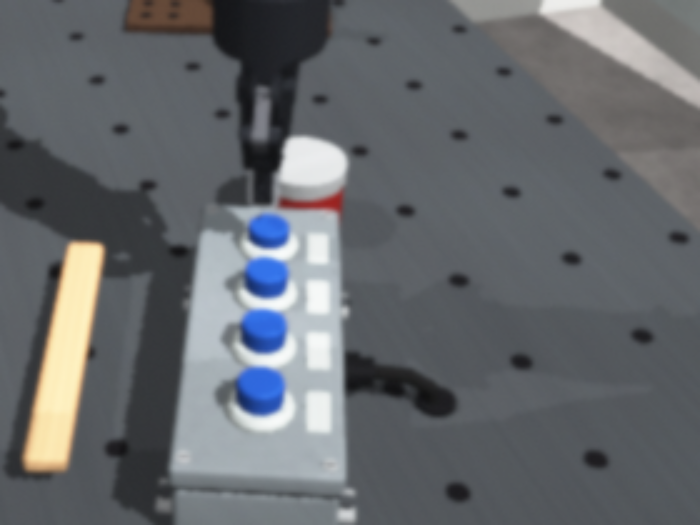

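The close side view shows the shut fingertips at crop (260,203), just behind key_1's top at (268,222) and about 5 mm too far in +y. That matches the measured TCP y of 7.0. I'll correct it and descend in small steps.

Request:
jog_arm:
  targets:
    - {"tx": -0.0015, "ty": -0.0045, "tz": 0.003, "twist": 0}
    - {"tx": 0, "ty": 0, "tz": 0.004, "twist": 0}
    - {"tx": 0, "ty": 0, "tz": 0, "twist": 0}
    - {"tx": 0, "ty": 0, "tz": 0, "twist": 0}

```text
time_s: 3.12
position: [585.6, 1.3, 92.3]
tool_rot: [[-0.912, 0.41, -0.0], [0.41, 0.912, 0.0], [0.0, 0.0, -1.0]]
force: [-0.1, -0.0, -0.3]
finger_gap: -0.1
gripper_force: 0.0
```

Request:
jog_arm:
  targets:
    - {"tx": 0, "ty": 0, "tz": 0.001, "twist": 0}
    - {"tx": 0, "ty": 0, "tz": 0.001, "twist": 0}
    - {"tx": 0, "ty": 0, "tz": 0, "twist": 0}
    - {"tx": 0, "ty": 0, "tz": 0, "twist": 0}

```text
time_s: 3.62
position: [585.6, 1.3, 90.3]
tool_rot: [[-0.912, 0.41, -0.0], [0.41, 0.912, -0.0], [0.0, -0.0, -1.0]]
force: [-0.3, 0.4, 0.1]
finger_gap: -0.1
gripper_force: 0.0
```

Request:
jog_arm:
  targets:
    - {"tx": 0, "ty": 0, "tz": 0.001, "twist": 0}
    - {"tx": 0, "ty": 0, "tz": 0, "twist": 0}
    - {"tx": 0, "ty": 0, "tz": 0, "twist": 0}

```text
time_s: 4.0
position: [585.6, 1.3, 89.3]
tool_rot: [[-0.912, 0.41, -0.0], [0.41, 0.912, 0.0], [0.0, -0.0, -1.0]]
force: [0.2, 0.2, 0.0]
finger_gap: 0.1
gripper_force: 0.0
```

Request:
jog_arm:
  targets:
    - {"tx": 0, "ty": 0, "tz": 0.001, "twist": 0}
    - {"tx": 0, "ty": 0, "tz": 0, "twist": 0}
    - {"tx": 0, "ty": 0, "tz": 0, "twist": 0}

```text
time_s: 4.38
position: [585.6, 1.3, 88.3]
tool_rot: [[-0.912, 0.41, -0.0], [0.41, 0.912, 0.0], [0.0, 0.0, -1.0]]
force: [-0.3, -0.4, 0.4]
finger_gap: 0.0
gripper_force: 0.0
```

Key_1 gives no contact at 88.3 mm, so it's probably the latched one. I'll tap the other keys as a height reference.

Request:
jog_arm:
  targets:
    - {"tx": 0, "ty": 0, "tz": -0.008, "twist": 0}
    - {"tx": 0, "ty": -0.008, "tz": 0, "twist": 0}
    - {"tx": -0.001, "ty": -0.02, "tz": 0, "twist": 0}
    - {"tx": -0.002, "ty": -0.02, "tz": 0, "twist": 0}
    - {"tx": 0, "ty": -0.008, "tz": 0, "twist": 0}
    - {"tx": 0, "ty": 0, "tz": 0.003, "twist": 0}
    - {"tx": 0, "ty": 0, "tz": 0.002, "twist": 0}
    - {"tx": 0, "ty": 0, "tz": 0, "twist": 0}
    - {"tx": 0, "ty": 0, "tz": 0, "twist": 0}

```text
time_s: 5.5
position: [565.5, -50.5, 91.2]
tool_rot: [[-0.912, 0.41, -0.0], [0.41, 0.912, 0.0], [0.0, 0.0, -1.0]]
force: [0.2, -0.8, 0.7]
finger_gap: 0.3
gripper_force: 0.0
```

Request:
jog_arm:
  targets:
    - {"tx": 0, "ty": 0, "tz": 0.001, "twist": 0}
    - {"tx": 0, "ty": 0, "tz": 0, "twist": 0}
    - {"tx": 0, "ty": 0, "tz": 0, "twist": 0}

```text
time_s: 5.88
position: [565.3, -51.0, 90.3]
tool_rot: [[-0.912, 0.41, -0.0], [0.41, 0.912, 0.0], [0.0, 0.0, -1.0]]
force: [0.0, -0.2, 0.5]
finger_gap: 0.0
gripper_force: 0.0
```

Request:
jog_arm:
  targets:
    - {"tx": 0, "ty": 0, "tz": 0.001, "twist": 0}
    - {"tx": 0, "ty": 0, "tz": 0, "twist": 0}
    - {"tx": 0, "ty": 0, "tz": 0, "twist": 0}

```text
time_s: 6.25
position: [565.4, -51.0, 89.4]
tool_rot: [[-0.912, 0.41, 0.0], [0.41, 0.912, 0.0], [-0.0, 0.0, -1.0]]
force: [-0.9, -0.4, 3.2]
finger_gap: -0.3
gripper_force: 1.5
```

Key_2 is met at about 90 mm with 3.2 N, so it's raised and key_1 is the latched key. Going back to key_1.

Request:
jog_arm:
  targets:
    - {"tx": 0, "ty": 0, "tz": -0.008, "twist": 0}
    - {"tx": 0, "ty": 0.008, "tz": 0, "twist": 0}
    - {"tx": 0.001, "ty": 0.02, "tz": 0, "twist": 0}
    - {"tx": 0.002, "ty": 0.02, "tz": 0, "twist": 0}
    - {"tx": 0, "ty": 0.009, "tz": 0, "twist": 0}
    - {"tx": 0, "ty": 0, "tz": 0.005, "twist": 0}
    - {"tx": 0, "ty": 0, "tz": 0.004, "twist": 0}
    - {"tx": 0, "ty": 0, "tz": 0, "twist": 0}
    - {"tx": 0, "ty": 0, "tz": 0, "twist": 0}

```text
time_s: 7.38
position: [585.9, 1.6, 88.3]
tool_rot: [[-0.912, 0.411, -0.0], [0.411, 0.912, -0.0], [0.0, -0.0, -1.0]]
force: [0.3, 0.2, 0.0]
finger_gap: 0.0
gripper_force: 0.0
```

Request:
jog_arm:
  targets:
    - {"tx": 0, "ty": 0, "tz": 0.001, "twist": 0}
    - {"tx": 0, "ty": 0, "tz": 0.001, "twist": 0}
    - {"tx": 0, "ty": 0, "tz": 0, "twist": 0}
    - {"tx": 0, "ty": 0, "tz": 0, "twist": 0}

```text
time_s: 7.88
position: [586.1, 2.1, 86.5]
tool_rot: [[-0.912, 0.41, 0.0], [0.41, 0.912, -0.0], [-0.0, 0.0, -1.0]]
force: [-0.7, -0.7, 3.3]
finger_gap: -0.0
gripper_force: 1.6
```

Contact comes at 86.5 mm, so key_1 is confirmed latched. Pressing it to its stop.

Request:
jog_arm:
  targets:
    - {"tx": 0, "ty": 0, "tz": 0.001, "twist": 0}
    - {"tx": 0, "ty": 0, "tz": 0.001, "twist": 0}
    - {"tx": 0, "ty": 0, "tz": 0.001, "twist": 0}
    - {"tx": 0, "ty": 0, "tz": 0, "twist": 0}
    - {"tx": 0, "ty": 0, "tz": 0, "twist": 0}

```text
time_s: 8.5
position: [586.1, 2.1, 84.1]
tool_rot: [[-0.912, 0.411, 0.001], [0.411, 0.912, 0.0], [-0.0, 0.0, -1.0]]
force: [-2.6, -0.4, 12.3]
finger_gap: -0.3
gripper_force: 6.2
```

It's at the stop (84.1 mm, 12 N). I'll let it up, then check it with a light tap.

Request:
jog_arm:
  targets:
    - {"tx": 0, "ty": 0, "tz": -0.002, "twist": 0}
    - {"tx": 0, "ty": 0, "tz": -0.003, "twist": 0}
    - {"tx": 0, "ty": 0, "tz": -0.003, "twist": 0}
    - {"tx": 0, "ty": 0, "tz": -0.002, "twist": 0}
    - {"tx": 0, "ty": 0, "tz": 0, "twist": 0}
    - {"tx": 0, "ty": 0, "tz": 0, "twist": 0}

```text
time_s: 9.25
position: [585.9, 2.3, 93.1]
tool_rot: [[-0.912, 0.41, -0.0], [0.41, 0.912, 0.0], [0.0, -0.0, -1.0]]
force: [0.3, -0.1, -0.0]
finger_gap: -0.1
gripper_force: 0.0
```

Request:
jog_arm:
  targets:
    - {"tx": 0, "ty": 0, "tz": 0.002, "twist": 0}
    - {"tx": 0, "ty": 0, "tz": 0.001, "twist": 0}
    - {"tx": 0, "ty": 0, "tz": 0, "twist": 0}
    - {"tx": 0, "ty": 0, "tz": 0, "twist": 0}

```text
time_s: 9.75
position: [586.0, 2.2, 90.3]
tool_rot: [[-0.912, 0.41, 0.0], [0.41, 0.912, -0.0], [-0.0, 0.0, -1.0]]
force: [0.1, 0.1, -0.9]
finger_gap: 0.1
gripper_force: 0.0
```

Request:
jog_arm:
  targets:
    - {"tx": 0, "ty": 0, "tz": 0.001, "twist": 0}
    - {"tx": 0, "ty": 0, "tz": 0, "twist": 0}
    - {"tx": 0, "ty": 0, "tz": 0, "twist": 0}

```text
time_s: 10.12
position: [586.1, 2.2, 89.4]
tool_rot: [[-0.912, 0.41, 0.0], [0.41, 0.912, 0.0], [-0.0, 0.0, -1.0]]
force: [-0.8, 0.1, 3.6]
finger_gap: -0.3
gripper_force: 1.5
```

Key_1 is now raised: contact at about 89.5 mm, 3.6 N. I'll lift clear and hand in.

Request:
jog_arm:
  targets:
    - {"tx": 0, "ty": 0, "tz": -0.005, "twist": 0}
    - {"tx": 0, "ty": 0, "tz": -0.03, "twist": 0}
    - {"tx": 0, "ty": 0, "tz": -0.04, "twist": 0}
    - {"tx": 0, "ty": 0, "tz": -0.02, "twist": 0}
    - {"tx": 0, "ty": 0, "tz": 0, "twist": 0}
    - {"tx": 0, "ty": 0, "tz": 0, "twist": 0}

```text
time_s: 10.88
position: [585.5, 2.3, 183.5]
tool_rot: [[-0.912, 0.41, -0.001], [0.41, 0.912, -0.0], [0.001, -0.0, -1.0]]
force: [0.2, 0.5, -0.9]
finger_gap: -0.2
gripper_force: 0.0
```

```bash
python3 -c "
from h import *
s=readout.observe();print(s['position'],s['force'])
print(ticket.close_job())"
```

```text
[585.47525433   2.28493522 183.5453593 ] [ 0.16497214  0.46108342 -0.91463155]
the job is handed in; nothing more can be done
None
```

Key_1 was the latched key: I pressed it to its stop and let it up, a light tap then found it raised, and I handed the job in at about 11 s; key_2 also tapped raised, key_3 and key_4 I did not tap (only one key was latched), and the tube, tin and brush were not touched.

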